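# Close a filter pot with its bayonet cap and hold it down

### The arm

A 6-joint arm with a two-finger parallel gripper is mounted at the origin on a cart in front of the work surface, level with it; the furniture and walls round the work are solid. World frame = base frame: x ahead of the robot, y to its left, z up, the work surface at z = 0. Lengths are in m, angles in rad, forces in N, time in s.
With the tool pointing down it reaches from about 0.3 to 1 m from the base axis. Payload 5.1 kg.
Tool frame: the origin (TCP) lies midway between the tips of the shut fingers; the grasp point (between the pads) lies manip.tcp_to_grasp behind it (manip.tcp_to_grasp is the distance from the TCP to the grasp point, in m); z points along the fingers, y is the line along which they close (so a half turn about z gives the same grasp; the last joint's range is limited). The gripper opens to 95 mm and grips with 3 to 60 N. Pads are 20 mm wide; open, the fingers measure 119 mm over their backs; the gripper's body (75 mm by 180 mm) begins 59 mm behind the grasp point.
Start: joints at [-1.408, 0.124, 1.65, -0, 1.367, -0.083], TCP at [0.158, -0.63, 0.215] pointing down, gripper open.
Joint ranges: [-2.61, 2.61], [-1.02, 2.33], [0.03, 2.71], [-1.35, 4.49], [0.32, 2.68], [-2.91, 2.91]. Speed limits (rad/s): [2.57, 2.57, 3.14, 3.14, 3.14, 3.14].

### API

Orientations are given as a unit quaternion [x, y, z, w].
In Python, from station import manip gives the robot as it stands.
- The arm moves only by the shell command python3 -m crank 'ROWS'. ROWS is JSON, a list of rows, each a list of 7 numbers: the turn, a rotation vector about the tool's x, y, z in rad, then the shift along the tool's x, y, z in cm, then the gripper's target within -1 to 1 (fully open at 1, half-way at 0, shut at -1). A call has exactly 8 rows; each row shifts and turns the commanded pose from where the row before left it, along the tool's axes as they then stand; what a row does not reach is not made up. A row lasts 1/12 s, in which the tool goes at most 41.7 mm and 7.16 degrees, less where a joint would pass 70% of its speed; a pose out of reach is approached as far as the arm can. A call with a gripper value outside its range is refused whole. The fingers move at their own pace and stop on an object; the grip force is fixed at half the most. Time passes only in rows, so rows that do not move let the fingers close, or fill a call up. It gives the time, the measured TCP pose, the force, the opening and the grip force at its end, in the units of the state.
- manip.read_state(): the state, without advancing time (a new reading comes with each control period).
- manip.capture(name): name is "scene" or "top" or "wrist"; returns a dict with "image" (480x640x3 uint8, red, green, blue), "intrinsics" (3x3 intrinsics, pixels), "position" and "attitude" of the camera in the world. Camera axes: x right, y up, looking along -z (the intrinsics and any distortion apply to the point x, -y, -z); pixel columns grow to the right and rows downward; lengths in m; the calibration is good to about 2 mm. A picture is of the moment at which its call begins. There is no depth.
- manip.hand_in(): hands the job in; it is judged then, once.
The state is a dict: "time": time; "joints": joint angles; "qd": joint speeds; "joint_efforts": joint torques, N m; "ee_pos": TCP position; "orientation": TCP orientation; "wrist_force": force on the tool from outside, world axes, zero at the start; "torque": the same for the moment, N m; "width": finger opening in m; "gripper_force": force on a finger pad.
Only numpy, scipy, OpenCV 4.12 (cv2) and the standard library are available. Lean on these libraries where they do the work, as an engineer would, in place of code of your own. Each camera call takes 0.05 s, during which the arm holds its last target. There are 200 camera calls.

### The job

The filter pot on the bench has been cleaned and needs closing: first set its bleed lever half open, 45 degrees between closed and open, so that the trapped air can escape. Then put the bayonet cap on the pot, lugs through the notches, push it down against the spring and turn it clockwise (seen from above) as far as it goes. Finish while still gripping the cap and keeping it pressed flat on the rim, so that its new seal beds in, and leave the solder spool and the small jar nearby where they stand.

Things in the scene. Friction and masses are not known exactly. Their poses are not given: they have to be found in the camera images.
- filter_station: grey base plate fixed to the bench, 170 x 200 x 8 mm, with a round metal filter pot (72 mm across, rim 92 mm high), a bleed pipe and lever on the pot's -y side, and a gauge behind it (85 mm from the pot's axis on the +x side, top 125 mm high). Origin: on the pot's axis at bench height; z up; the two notches of the pot lie on its x axis
- pot_rim (a point): centre of the pot's mouth, level with its rim, 92 mm above the bench, axes as the station's. The mouth is a collar 8 mm thick, bore 44 mm. A spring-loaded disc stands 14 mm below the rim: it meets the cap's foot when the cap is 12 mm above home and pushes up with 3 N there, 10 N at home
- pot_notch (a point): middle of the notch on the station's +x side of the collar, 25 mm from the pot's axis, level with the rim; a like one lies on the -x side. Notches are 14 mm wide, 59 mm from bottom to bottom, open downward to a groove under the collar. There the lugs turn 78 degrees (1.36 rad) clockwise seen from above to a stop; the other way is blocked
- bleed_lever (a joint): bleed lever, turning about a vertical axis: 0 rad = closed (lever points to the station's -x), 1.571 rad = open (points to the station's -y, in line with the pipe), grows anticlockwise seen from above; half open, the middle one of three marks on the plate under it, is 0.785 rad. Stiff enough to stay where it is left (0.15 N m)
- lever_grip (a point): centre of the lever's black plastic grip, 48 mm long, 14 mm wide, 18 mm high (top 79 mm above the bench), 56 mm from the lever's pivot; its x axis runs along the lever towards the pivot
- lever_pivot (a point): point on the lever's turning axis, 70 mm above the bench, 95 mm from the pot's axis on the station's -y side
- bayonet_cap: loose bare-metal cap, 0.14 kg, 60 mm high, standing upright on its spigot. Origin: centre of the spigot's foot; z up. Spigot 40 mm across, 26 mm long, foot tapered to 32 mm; flange above it 66 mm across, 6 mm thick. Half a turn gives the same cap. Home: flange flat on the pot's rim, foot 66 mm above the bench; let go after turning, it springs up 5 mm
- cap_lug (a point): middle of the lug on the cap's +x side, 23 mm from its axis, 10 mm above its foot; a like one is on its -x side. Lugs are 8 mm wide, 53 mm over both, from 7 to 13 mm above the foot
- cap_seat (a point): centre of the underside of the cap's flange, 26 mm above its foot; it meets pot_rim when the cap is home
- cap_bar (a point): point to grip on the cap's axis, 48 mm above its foot, 12 mm below the top of the upright black grip bar: 52 mm long (along the cap's x, in line with the lugs), 14 mm wide (along y), 28 mm high, standing on the flange
- solder_spool: spool of solder wire, 58 mm across, 42 mm high, standing on the bench; origin at the centre of its underside; leave it alone
- swab_jar: small clear jar with a white lid, 48 mm across, 63 mm high, standing on the bench; origin at the centre of its underside; leave it alone
Not all that is in view belongs to the job. What is shaped like the bayonet_cap but blue is not meant.

How it is judged:
On the way, in this order (a step that is already met when the one before it is completed fails the run):
1. the bleed lever is set half open (45 degrees, within 7) (value of joint bleed_lever between 0.665 and 0.905 rad), for 0.3 s.
2. the cap is pushed down against the spring, its lugs through the notches and below the collar, not yet turned (z of cap_seat in the frame of pot_rim below 0.0045 m and horizontal distance between cap_seat and pot_rim below 0.005 m and angle between the x axis of bayonet_cap and the x axis of filter_station, either way round below 0.5 rad), for 0.05 s.
3. the cap is turned clockwise to its stop (at least 66 of the 78 degrees), its lugs under the collar (z of cap_seat in the frame of pot_rim below 0.0065 m and angle between the x axis of bayonet_cap and the x axis of filter_station, either way round above 1.15 rad), for 0.2 s.
At the end, for the whole second after the job is handed in: The gripped cap (over 2 N) is upright, turned clockwise at least 66 of its 78 degrees, its flange held within 3 mm of the rim and 4 mm of centre; the bleed lever is at 45 degrees within 7; spool and jar are within 30 mm of their start (all of step 1 and z of cap_seat in the frame of pot_rim below 0.003 m and horizontal distance between cap_seat and pot_rim below 0.004 m and angle between bayonet_cap's own z axis and vertical below 0.07 rad and angle between the x axis of bayonet_cap and the x axis of filter_station, either way round above 1.15 rad and contact force between the fingers and bayonet_cap above 2 N and distance of each of solder_spool, swab_jar from where it was at the start of the episode below 0.03 m); the arm keeps its last pose, push and grip.
It fails at once if the solder spool or the jar is knocked away by more than 30 mm (distance of any of solder_spool, swab_jar from where it was at the start of the episode above 0.03 m).
It also fails if it takes over 64 s, if anything falls off the work surface, if the arm or the gripper's body presses on something with over 40 N, if the wrist force passes 120 N, or if a joint passes its speed limit or range.

## Working session

There is one attempt and no reset: what is moved stays moved. The work goes in short steps, Python scripts to look and compute and a shell command to move; the robot and the scene stay as the last step left them, time stands still between calls to the robot, and variables do not carry over. Pictures are saved under pics/ and viewed, at most 10 in all, crops included, and the job is handed in when it is done.

```bash
mkdir -p pics; ls
python3 - <<'E'
from station import manip
import cv2,json
s=manip.read_state();print(s, manip.tcp_to_grasp)
for n in("scene","top"):
    c=manip.capture(n);cv2.imwrite(f"pics/{n}0.png",c["image"][:,:,::-1])
    print(n,c["intrinsics"],c["position"],c["attitude"],[k for k in c])
E
```

```text
pics
{'time': 0.0, 'joints': array([-1.40760857e+00,  1.24536307e-01,  1.65163165e+00, -1.86211733e-05,
        1.36750511e+00, -8.26157433e-02]), 'qd': array([-0.00096401,  0.00061547,  0.00079531, -0.00117513,  0.00019773,
        0.00029977]), 'joint_efforts': array([-1.93677747e-04, -4.17608929e+01, -3.59936607e+01,  7.73414969e-02,
        4.93118225e-02, -1.81714190e-04]), 'ee_pos': array([ 0.15802248, -0.62985099,  0.21339189]), 'orientation': array([ 9.92456313e-01,  1.22594392e-01, -5.10040362e-05, -1.03899788e-03]), 'wrist_force': array([ 0.27393216, -0.36290298, -0.04812176]), 'torque': array([ 0.02051689, -0.03375688, -0.00787809]), 'gripper_force': 0.0, 'width': 0.0949948030202437} 0.0188
scene [[598.01388017   0.         316.2277405 ]
 [  0.         598.01388017 245.83189143]
 [  0.           0.           1.        ]] [-0.15045856  0.93214612  0.67163213] [-0.1690832   0.48961272  0.81567288 -0.25761991] ['image', 'intrinsics', 'position', 'attitude']
top [[520.16886303   0.         310.75029806]
 [  0.         520.16886303 239.83841308]
 [  0.           0.           1.        ]] [0.36817558 0.03212002 1.21985799] [ 0.03921035 -0.02890449 -0.69893042  0.7135288 ] ['image', 'intrinsics', 'position', 'attitude']
```

View pics/top0.png

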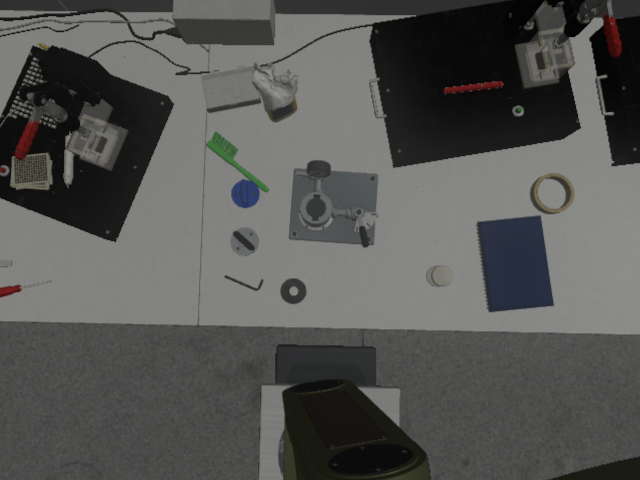

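View pics/scene0.png

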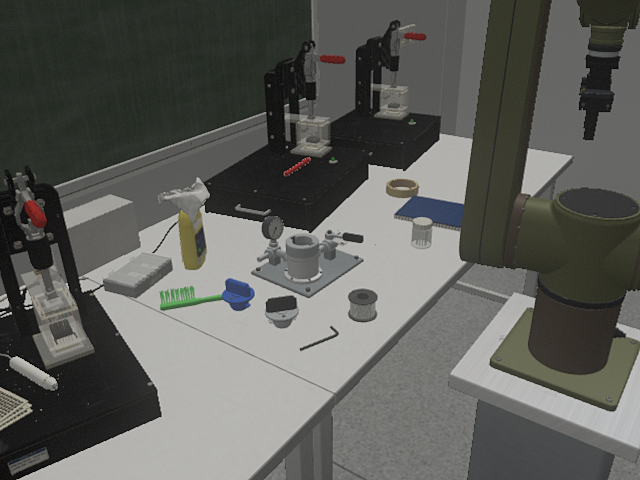

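Top view: the pot is at (316,208), with the gauge at (318,168), so station +x points up the image. The black lever grip is at (365,236), near closed. There are two cap candidates: grey metal with a black bar at (245,241) and blue at (245,194). The bare-metal one at (245,241) fits the description. The spool is at (293,291) and the jar at (440,276). Next I measure and confirm in a crop.

```bash
cat > h.py <<'E'
import numpy as np,cv2
from scipy.spatial.transform import Rotation as R
from station import manip
def ray(c,uv,z):
    K=c["intrinsics"];u,v=uv
    d=R.from_quat(c["attitude"]).apply([(u-K[0,2])/K[0,0],-(v-K[1,2])/K[1,1],-1])
    p=np.array(c["position"]);return (p+d*(z-p[2])/d[2])[:2]
def proj(c,P):
    q=R.from_quat(c["attitude"]).inv().apply(np.array(P)-c["position"]);K=c["intrinsics"]
    return np.array([K[0,0]*q[0]/-q[2]+K[0,2],K[1,1]*-q[1]/-q[2]+K[1,2]])
def blobs(mask,amin=30):
    cs,_=cv2.findContours(mask.astype(np.uint8),cv2.RETR_EXTERNAL,cv2.CHAIN_APPROX_NONE)
    return [k for k in cs if cv2.contourArea(k)>amin]
def yaw(c,rect,z):
    b=cv2.boxPoints(rect);e=[b[1]-b[0],b[2]-b[1]];i=int(np.linalg.norm(e[1])>np.linalg.norm(e[0]))
    a=ray(c,np.array(rect[0])-e[i]/2,z);d=ray(c,np.array(rect[0])+e[i]/2,z)-a
    return np.degrees(np.arctan2(d[1],d[0])),np.linalg.norm(d)
E
python3 - <<'E'
from h import *
c=manip.capture("top");im=c["image"];g=im.max(2).astype(int)
# dark bars
for name,(x0,y0,x1,y1),z in(("cap",(225,222,265,260),.060),("lever",(352,222,378,250),.079)):
    m=np.zeros(g.shape,bool);m[y0:y1,x0:x1]=g[y0:y1,x0:x1]<60
    for k in blobs(m,15):
        r=cv2.minAreaRect(k);print(name,r,ray(c,r[0],z),yaw(c,r,z))
# plate
m=np.zeros(g.shape,bool);m[160:250,280:385]=(g[160:250,280:385]<150)
ks=sorted(blobs(m,500),key=cv2.contourArea)[-1:]
for k in ks:
    r=cv2.minAreaRect(k);print("plate",r);b=cv2.boxPoints(r)
    for p in b: print(p,ray(c,p,.008))
gr=cv2.cvtColor(im,cv2.COLOR_RGB2GRAY)
for n,(x0,y0,x1,y1) in(("pot",(280,155,390,255)),("cap",(220,170,330,310))):
    a=cv2.resize(im[y0:y1,x0:x1],None,fx=4,fy=4,interpolation=cv2.INTER_CUBIC)
    if n=="pot": A=a
    else: B=a
o=np.zeros((600,800,3),np.uint8);o[:400,:440]=A;o[:560,440:800]=B[:560,:360]
cv2.imwrite("pics/crop.png",o[:,:,::-1])
E
```

```text
cap ((243.50001525878906, 240.50001525878906), (25.45584487915039, 5.656853675842285), 45.0) [0.47561014 0.20111007] (np.float64(-133.53626726657572), np.float64(0.057704471616096695))
lever ((364.058837890625, 236.2353057861328), (19.887920379638672, 7.761139392852783), 75.96376037597656) [ 0.48860683 -0.06726237] (np.float64(-165.3689839020387), np.float64(0.043927021877614957))
plate ((332.0, 204.5), (89.0, 104.0), 90.0)
[280. 160.] [0.67438556 0.12824252]
[384. 160.] [ 0.67879911 -0.11858421]
[384. 249.] [ 0.46709614 -0.12023128]
[280. 249.] [0.46217936 0.1225058 ]
```

View pics/crop.png

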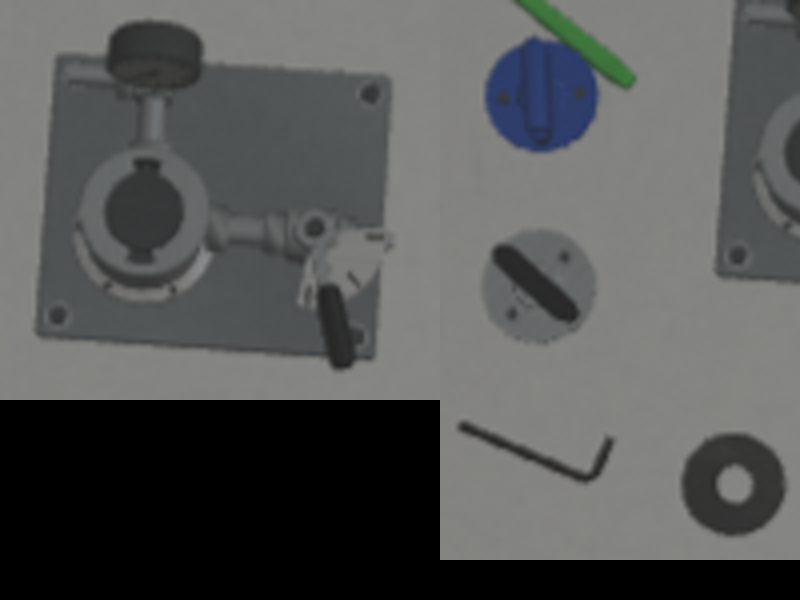

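The crop confirms the grey cap with the black bar at crop (540,285), and the blue one is rejected. The lever grip runs from crop (325,290) to (345,365), the pot mouth is at (144,212), and the notches are at (147,163) and (143,257). I'll estimate the station coarsely, then move above it for a closer look.

```bash
cat >> h.py <<'E'
def go(x,y,z,yawd=None):
    s=manip.read_state();p=s["ee_pos"];T=R.from_quat(s["orientation"])
    d=T.inv().apply(np.array([x,y,z])-p)*100
    tx=T.apply([1,0,0]);yw=np.degrees(np.arctan2(tx[1],tx[0]));
    tilt=T.inv().apply([0,0,-1])
    print("t %.2f pos"%s["time"],p.round(4),"yaw %.2f"%yw,"shift cm",d.round(2),"tiltz",tilt.round(4), "j6 %.2f"%s["joints"][5])
    if yawd is not None: print("turn about tool z:",round(-np.radians((yawd-yw+180)%360-180),4))
E
python3 - <<'E'
from h import *
c=manip.capture("top")
f=lambda a,b:(280+a/4-.375,155+b/4-.375)
pc=ray(c,f(144,212),.092);print("pot",pc)
n=ray(c,f(147,163),.092)-ray(c,f(143,257),.092);print("notch yaw",np.degrees(np.arctan2(n[1],n[0])),np.linalg.norm(n))
P=[ray(c,f(*q),.008) for q in((58,58),(390,75),(375,358),(38,335))]
for i in range(4):
    d=P[(i+1)%4]-P[i];print(np.degrees(np.arctan2(d[1],d[0])),np.linalg.norm(d))
print("pivot by eye",ray(c,f(315,228),.075))
t=ray(c,f(335,328),.079);print("grip",t)
go(.50,-.06,.30,195)
E
```

```text
pot [0.54815503 0.04057377]
notch yaw -1.2431523336660606 0.05210503447342474
-91.94299646596328 0.196814866798909
177.54241606120686 0.1683775841227085
87.22481478365748 0.19740068156133878
-2.6620696626645244 0.1655167958518701
pivot by eye [ 0.54371147 -0.05438014]
grip [ 0.48771421 -0.06576871]
t 0.20 pos [ 0.1581 -0.6301  0.2139] yaw 14.08 shift cm [ 47.04 -46.99  -8.55] tiltz [-1.0e-04  1.3e-03  1.0e+00] j6 -0.08
turn about tool z: 3.1255
```

```bash
python3 -m crank '[[0,0,0,2,-2,-0.6,0],[0,0,0,2.6,-2.6,-0.6,0],[0,0,0,2.6,-2.6,-0.6,0],[0,0,0,2.6,-2.6,-0.6,0],[0,0,0,2.6,-2.6,-0.6,0],[0,0,0,2.6,-2.6,-0.6,0],[0,0,0,2.6,-2.6,-0.6,0],[0,0,0,2.6,-2.6,-0.6,0]]' >/dev/null
python3 -m crank '[[0,0,0,2.6,-2.6,-0.5,0],[0,0,0,2.6,-2.6,-0.6,0],[0,0,0,2.6,-2.6,-0.6,0],[0,0,0,2.6,-2.6,-0.6,0],[0,0,0,2.6,-2.6,-0.6,0],[0,0,0,2.6,-2.6,-0.6,0],[0,0,0,2.6,-2.6,-0.3,0],[0,0,0,2.6,-2.6,0,0]]' >/dev/null
python3 -m crank '[[0,0,0,2.6,-2.6,0,-0.2],[0,0,0,2.2,-2.2,0,-0.2],[0,0,-0.12,0,0,0,-0.2],[0,0,-0.12,0,0,0,-0.2],[0,0,-0.12,0,0,0,-0.2],[0,0,-0.12,0,0,0,-0.2],[0,0,-0.12,0,0,0,-0.2],[0,0,-0.12,0,0,0,-0.2]]' >/dev/null
python3 -m crank '[[0,0,-0.12,0,0,0,-0.2],[0,0,-0.12,0,0,0,-0.2],[0,0,-0.12,0,0,0,-0.2],[0,0,-0.12,0,0,0,-0.2],[0,0,-0.12,0,0,0,-0.2],[0,0,-0.12,0,0,0,-0.2],[0,0,-0.12,0,0,0,-0.2],[0,0,-0.12,0,0,0,-0.2]]' >/dev/null
python3 -m crank '[[0,0,-0.12,0,0,0,-0.2],[0,0,-0.12,0,0,0,-0.2],[0,0,-0.12,0,0,0,-0.2],[0,0,-0.12,0,0,0,-0.2],[0,0,-0.12,0,0,0,-0.2],[0,0,-0.12,0,0,0,-0.2],[0,0,-0.12,0,0,0,-0.2],[0,0,-0.12,0,0,0,-0.2]]'
python3 - <<'E'
from h import *
go(.4895,-.0655,.30,191.5)
c=manip.capture("wrist");print(c["position"],c["intrinsics"][0]);cv2.imwrite("pics/w1.png",c["image"][:,:,::-1])
for n,P in dict(grip=(.488,-.0658,.079),pot=(.548,.0405,.092),piv=(.544,-.054,.07)).items(): print(n,proj(c,P))
E
```

```text
time: 3.53
ee_pos: [0.4908, -0.0747, 0.3004]
orientation: [0.125, 0.992, 0.0, -0.0]
wrist_force: [-0.9, 0.1, -0.8]
width: 0.0381
gripper_force: 0.0
t 3.53 pos [ 0.4908 -0.0747  0.3004] yaw 165.68 shift cm [0.35 0.86 0.04] tiltz [-3.e-04 -0.e+00  1.e+00] j6 -1.58
turn about tool z: -0.4506
[ 0.42778099 -0.05778002  0.47101213] [414.90541615   0.         312.97651486]
grip [320.21817311 195.62450935]
pot [445.65330866 231.27931387]
piv [345.07948716 245.0338762 ]
```

View pics/w1.png

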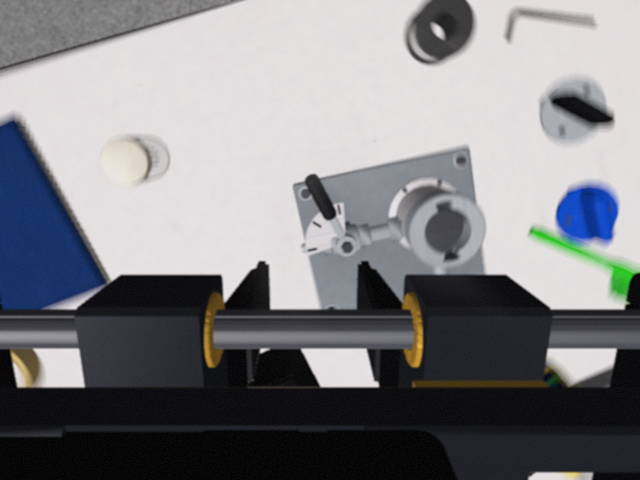

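Wrist view: the grip is at (320,196), the pot mouth at about (445,230) and the pivot at (346,245), all within 1–2 px of the predictions. I'll refine the grip, bore and cap bar numerically from this view.

Run:
```python
from h import *
c=manip.capture("wrist");g=c["image"].max(2).astype(int)
for n,(x0,y0,x1,y1),z,t in(("grip",(298,168,345,225),.079,60),("bore",(415,195,480,262),.092,75),("bar",(540,85,625,135),.06,60)):
    m=np.zeros(g.shape,bool);m[y0:y1,x0:x1]=g[y0:y1,x0:x1]<t
    for k in blobs(m,80):
        r=cv2.minAreaRect(k);print(n,np.round(r[0]+r[1],1),ray(c,r[0],z).round(4),yaw(c,r,z),cv2.minEnclosingCircle(k))
go(.4885,-.0655,.058,192)
```

```text
grip [320.1 197.2  47.   14. ] [ 0.4895 -0.0663] (np.float64(13.396633453976195), np.float64(0.045196254327682324)) ((320.5238037109375, 197.04762268066406), 23.532052993774414)
bore [451.3 219.2  29.9  20.3] [0.5374 0.0477] (np.float64(8.716726932527948), np.float64(0.02924173524450562)) ((449.0, 220.0), 16.278919219970703)
bar [583.  115.6  64.5  20.3] [0.4774 0.1956] (np.float64(48.96081061425661), np.float64(0.06508245978181998)) ((582.5, 116.5), 32.59611129760742)
t 3.63 pos [ 0.4908 -0.0747  0.3004] yaw 165.33 shift cm [ 0.45  0.83 24.24] tiltz [-3.e-04 -0.e+00  1.e+00] j6 -1.57
turn about tool z: -0.4655
```

```bash
python3 -m crank '[[0,0,0,0.4,0.8,0,-0.2],[0,0,-0.116,0,0,0,-0.2],[0,0,-0.116,0,0,0,-0.2],[0,0,-0.116,0,0,0,-0.2],[0,0,-0.116,0,0,0,-0.2],[0,0,0,0,0,3,-0.2],[0,0,0,0,0,4,-0.2],[0,0,0,0,0,4,-0.2]]' >/dev/null
python3 -m crank '[[0,0,0,0,0,4,-0.2],[0,0,0,0,0,3,-0.2],[0,0,0,0,0,2,-0.2],[0,0,0,0,0,0,-0.2],[0,0,0,0,0,0,-0.2],[0,0,0,0,0,0,-0.2],[0,0,0,0,0,0,-0.2],[0,0,0,0,0,0,-0.2]]'
python3 - <<'E'
from h import *
go(.4888,-.066,.058,192)
c=manip.capture("wrist");cv2.imwrite("pics/w2.png",c["image"][:,:,::-1])
E
```

```text
time: 4.97
ee_pos: [0.4906, -0.0663, 0.1031]
orientation: [-0.104, 0.995, -0.001, 0.002]
wrist_force: [-0.2, -0.3, 0.6]
width: 0.0377
gripper_force: 0.0
t 4.97 pos [ 0.4906 -0.0663  0.1031] yaw -168.09 shift cm [0.19 0.08 4.5 ] tiltz [0.0037 0.0018 1.    ] j6 -2.02
turn about tool z: -0.0016
```

View pics/w2.png

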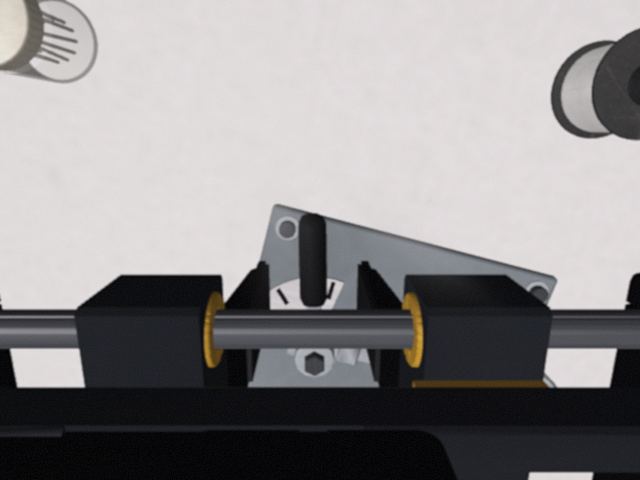

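The grip sits at (312,260), centred between the fingertips at 265 and 360. I'll descend and grip.

```bash
python3 -m crank '[[0,0,0,0.2,0,2,-0.2],[0,0,0,0,0,1.5,-0.2],[0,0,0,0,0,1,-0.2],[0,0,0,0,0,0,-1],[0,0,0,0,0,0,-1],[0,0,0,0,0,0,-1],[0,0,0,0,0,0,-1],[0,0,0,0,0,0,-1]]'
python3 - <<'E'
from h import *
piv=np.array([.544,-.0543]);s=manip.read_state();p=s["ee_pos"][:2]
r=p-piv;print(np.linalg.norm(r),np.degrees(np.arctan2(r[1],r[0]))%360)
go(.4888,-.066,.058,192)
E
```

```text
time: 5.68
ee_pos: [0.488, -0.0667, 0.0569]
orientation: [-0.104, 0.995, -0.0, 0.001]
wrist_force: [-0.8, -0.5, 1.7]
width: 0.014
gripper_force: 30.0
0.05733895887398805 192.46107753143082
t 5.68 pos [ 0.488  -0.0667  0.0569] yaw -168.05 shift cm [-0.09  0.05 -0.11] tiltz [1.8e-03 9.0e-04 1.0e+00] j6 -2.02
turn about tool z: -0.0009
```

```bash
python3 -m crank '[[0,0,-0.076,0,-0.43,0,-1],[0,0,-0.076,0,-0.43,0,-1],[0,0,-0.076,0,-0.43,0,-1],[0,0,-0.076,0,-0.43,0,-1],[0,0,-0.076,0,-0.43,0,-1],[0,0,-0.076,0,-0.43,0,-1],[0,0,-0.076,0,-0.43,0,-1],[0,0,0,0,0,0,-1]]'
python3 - <<'E'
from h import *
piv=np.array([.544,-.0543]);s=manip.read_state();p=s["ee_pos"][:2]
r=p-piv;print(np.linalg.norm(r),np.degrees(np.arctan2(r[1],r[0]))%360)
go(.4888,-.066,.058,222.6)
E
```

```text
time: 6.35
ee_pos: [0.5019, -0.0934, 0.0569]
orientation: [-0.362, 0.932, -0.001, 0.002]
wrist_force: [4.1, 1.9, -0.4]
width: 0.0134
gripper_force: 30.0
0.057482196162343305 222.9049838066055
t 6.35 pos [ 0.5019 -0.0934  0.0569] yaw -137.50 shift cm [-0.89  2.91 -0.12] tiltz [0.004  0.0027 1.    ] j6 -2.60
turn about tool z: -0.0017
```

```bash
python3 -m crank '[[0,0,0,0,0,0,-0.4],[0,0,0,0,0,0,-0.4],[0,0,0,0,0,0,-0.4],[0,0,0,0,0,-1,-0.4],[0,0,0,0,0,-3,-0.4],[0,0,0,0,0,-4,-0.4],[0,0,0,0,0,-4,-0.4],[0,0,0,0,0,-4,-0.4]]' >/dev/null
python3 -m crank '[[0,0,0,0,0,-4,-0.4],[0,0,0,-2.2,2.9,0,-0.4],[0,0,0,-2.2,2.9,0,-0.4],[0,0,0,-2.2,2.9,0,-0.4],[0,0,0,-2.2,2.9,0,-0.4],[0,0,0,-2.2,2.9,0,-0.4],[0,0,0,-2.2,2.9,0,-0.4],[0,0,0,-2.2,2.9,0,-0.4]]'
python3 -m crank '[[0,0,0,-1.8,2.2,0,-0.4],[0,0,0,0,0,0,-0.4],[0,0,0,0,0,0,-0.4],[0,0,0,0,0,0,-0.4],[0,0,0,0,0,0,-0.4],[0,0,0,0,0,0,-0.4],[0,0,0,0,0,0,-0.4],[0,0,0,0,0,0,-0.4]]'
python3 - <<'E'
from h import *
go(.476,.200,.25,227)
for n in("wrist","top"):
    c=manip.capture(n);cv2.imwrite(f"pics/{n}3.png",c["image"][:,:,::-1])
    for k,P in dict(pot=(.548,.0405,.092),piv=(.544,-.0543,.079),grip=(.5027,-.0922,.079),cap=(.476,.2,.06)).items(): print(n,k,proj(c,P).round(1))
E
```

```text
time: 7.68
ee_pos: [0.4758, 0.1619, 0.2567]
orientation: [-0.362, 0.932, -0.0, 0.001]
wrist_force: [0.4, 0.2, -0.3]
width: 0.0286
gripper_force: 0.0
time: 8.35
ee_pos: [0.4751, 0.1879, 0.2557]
orientation: [-0.361, 0.933, -0.0, 0.0]
wrist_force: [-0.2, -0.8, -0.7]
width: 0.0285
gripper_force: 0.0
t 8.35 pos [0.4751 0.1879 0.2557] yaw -137.67 shift cm [-0.88  0.83  0.57] tiltz [0.e+00 1.e-04 1.e+00] j6 -2.04
turn about tool z: -0.0815
wrist pot [114.  155.5]
wrist piv [26.2 68.3]
wrist grip [ 13.8 -10.8]
wrist cap [322.3 214.4]
top pot [315.7 207.7]
top piv [358.5 211.2]
top grip [375.5 230.1]
top cap [244.  240.3]
```

View pics/wrist3.png

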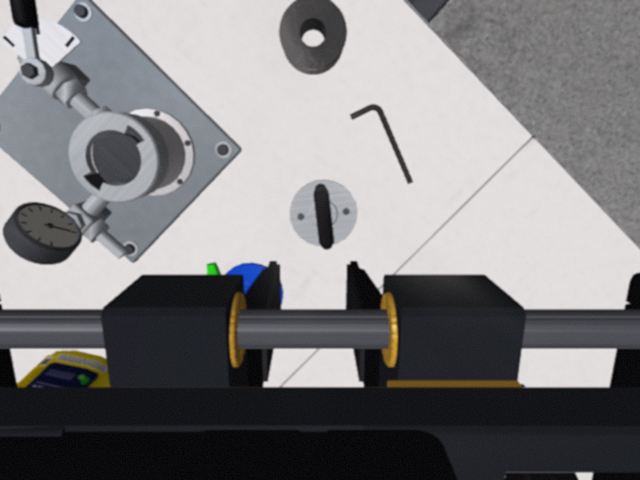

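View pics/top3.png

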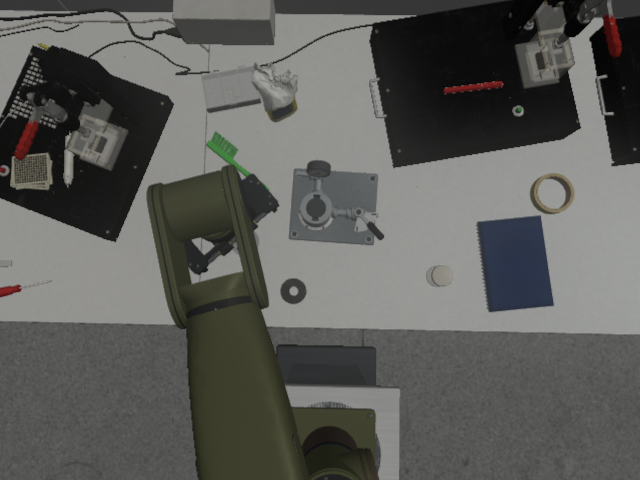

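Wrist view: the cap is at (323,213) and its bar runs (321,187)–(327,245). The pot mouth is at (115,156), with notches at (133,132) and (94,180). In the top view the lever grip is at (375,229), as predicted for 45°. Now numbers for the cap, pot and lever.

Run:
```python
from h import *
w=cv2.imread("pics/wrist3.png");t=cv2.imread("pics/top3.png")
c=manip.capture("wrist");ct=manip.capture("top")
g=w.max(2).astype(int)
m=np.zeros(g.shape,bool);m[178:255,305:345]=g[178:255,305:345]<60
for k in blobs(m,80):
    r=cv2.minAreaRect(k);print("bar",np.round(r[0]+r[1],1),ray(c,r[0],.06).round(4),yaw(c,r,.06))
# flange outline (against bright bench)
m=np.zeros(g.shape,bool);m[172:252,282:364]=g[172:252,282:364]<205
k=max(blobs(m),key=cv2.contourArea);e=cv2.fitEllipse(k);print("flange",e,ray(c,e[0],.032).round(4), "exp diam px",415*.066/(c["position"][2]-.032))
# notches in wrist
a,b=ray(c,(133,132),.092),ray(c,(94,180),.092);print("notch mid",(a+b)/2,np.degrees(np.arctan2(*(a-b)[::-1])),np.linalg.norm(a-b))
gt=t.max(2).astype(int);m=np.zeros(gt.shape,bool);m[215:245,362:388]=gt[215:245,362:388]<60
for k in blobs(m,15):
    r=cv2.minAreaRect(k);p=ray(ct,r[0],.079);d=p-[.544,-.0543];print("lever",r[0],p,np.degrees(np.arctan2(d[1],d[0]))%360,np.linalg.norm(d),yaw(ct,r,.079)[0]%180)
x=cv2.resize(w[95:225,55:205],None,fx=5,fy=4.6,interpolation=cv2.INTER_CUBIC)
cv2.imwrite("pics/crop4.png",x)
```

```text
bar [323.5 216.1  62.7  13.3] [0.4764 0.2021] (np.float64(49.25102668037614), np.float64(0.05768758499176662))
flange ((323.1289367675781, 212.89353942871094), (66.66297912597656, 67.74679565429688), 178.39599609375) [0.4781 0.2041] exp diam px 69.47540015317911
notch mid [0.54893154 0.04082633] 179.16181178374913 0.051516970441654326
lever (375.0248718261719, 230.47738647460938) [ 0.5018445  -0.09124718] 221.23293731051118 0.05605514845620808 42.850008179524366
```

View pics/crop4.png

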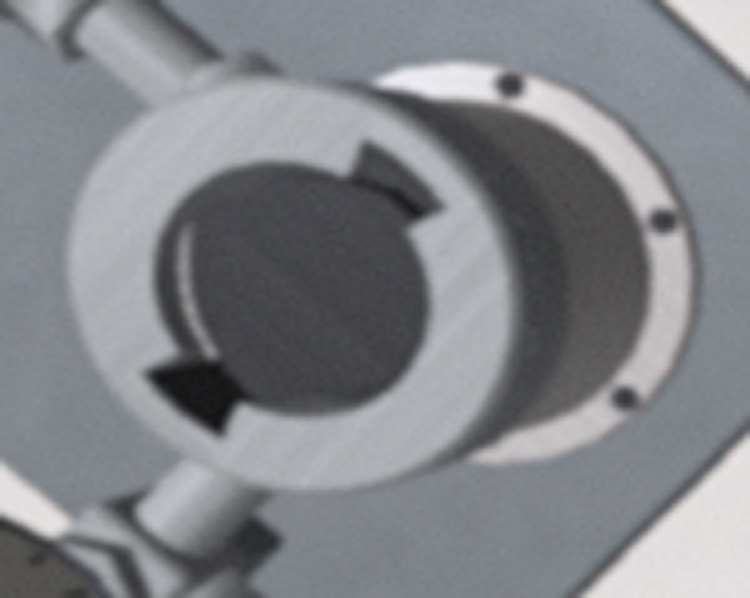

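Run:
```python
from h import *
c=manip.capture("wrist")
f=lambda a,b:(55+a/5-.4,95+b/4.6-.4)
a,b=ray(c,f(403,174),.092),ray(c,f(184,406),.092);print("notch mid",(a+b)/2,np.degrees(np.arctan2(*(b-a)[::-1])),np.linalg.norm(a-b))
print("rim",ray(c,f(294,285),.092))
go(.4778,.2035,.0345,228.5)
```

```text
notch mid [0.55013445 0.04174227] -2.4727680044889295 0.055767068922699864
rim [0.54899078 0.04131595]
t 8.60 pos [0.475  0.1886 0.2556] yaw -137.60 shift cm [-1.22  0.91 22.11] tiltz [-1.e-04 -0.e+00  1.e+00] j6 -2.04
turn about tool z: -0.1065
```

```bash
python3 -m crank '[[0,0,0,-1.2,0.9,0,-0.4],[0,0,-0.107,0,0,0,-0.4],[0,0,0,0,0,2,-0.4],[0,0,0,0,0,4,-0.4],[0,0,0,0,0,4,-0.4],[0,0,0,0,0,4,-0.4],[0,0,0,0,0,2,-0.4],[0,0,0,0,0,0,-0.4]]'
python3 - <<'E'
from h import *
go(.4778,.2035,.0345,228.5)
c=manip.capture("wrist");cv2.imwrite("pics/w5.png",c["image"][:,:,::-1])
E
```

```text
time: 9.27
ee_pos: [0.4733, 0.2021, 0.0894]
orientation: [-0.411, 0.912, 0.001, -0.006]
wrist_force: [-1.4, -0.8, 0.0]
width: 0.0286
gripper_force: 0.0
t 9.27 pos [0.4733 0.2021 0.0894] yaw -131.46 shift cm [-0.46 -0.28  5.48] tiltz [-0.0099 -0.0061  0.9999] j6 -2.12
turn about tool z: 0.0008
```

View pics/w5.png

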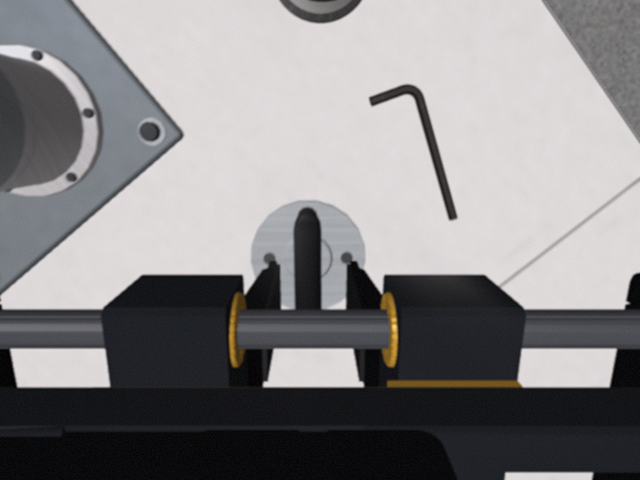

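Bar at column 307 and upright in the image, between fingertips at 277 and 350, so it is clear. I'll let the arm settle, descend and grip.

```bash
python3 -m crank '[[0,0,0,0,0,0,-0.4],[0,0,0,0,0,1.5,-0.4],[0,0,0,0,0,1.5,-0.4],[0,0,0,0,0,1.5,-0.4],[0,0,0,0,0,0.6,-0.4],[0,0,0,0,0,0,-0.4],[0,0,0,0,0,0,-0.4],[0,0,0,0,0,0,-0.4]]'
python3 - <<'E'
from h import *
go(.4778,.2035,.0345,228.5)
E
```

```text
time: 9.98
ee_pos: [0.4792, 0.2039, 0.0467]
orientation: [-0.411, 0.912, -0.0, 0.002]
wrist_force: [1.4, -0.5, 0.1]
width: 0.0286
gripper_force: 0.0
t 9.98 pos [0.4792 0.2039 0.0467] yaw -131.46 shift cm [0.13 0.08 1.22] tiltz [0.0029 0.0018 1.    ] j6 -2.12
turn about tool z: 0.0008
```

```bash
python3 -m crank '[[0,0,0,0,0,0.5,-0.4],[0,0,0,0,0,0.4,-0.4],[0,0,0,0,0,0,-0.4],[0,0,0,0,0,0,-1],[0,0,0,0,0,0,-1],[0,0,0,0,0,0,-1],[0,0,0,0,0,0,-1],[0,0,0,0,0,0,-1]]'
python3 - <<'E'
from h import *
go(.4778,.2035,.0345,228.5)
E
```

```text
time: 10.65
ee_pos: [0.4778, 0.2035, 0.0357]
orientation: [-0.411, 0.912, -0.0, 0.0]
wrist_force: [-0.3, 0.4, -0.3]
width: 0.0133
gripper_force: 30.0
t 10.65 pos [0.4778 0.2035 0.0357] yaw -131.46 shift cm [-0.    0.    0.12] tiltz [1.e-04 1.e-04 1.e+00] j6 -2.12
turn about tool z: 0.0007
```

```bash
python3 -m crank '[[0,0,0,0,0,-1,-1],[0,0,0,0,0,-3,-1],[0,0,0,0,0,-4,-1],[0,0,0,0,0,-4,-1],[0,0,0,0,0,-2,-1],[0,0,0.1,0,0,0,-1],[0,0,0.1,0,0,0,-1],[0,0,0.1,0,0,0,-1]]' >/dev/null
python3 -m crank '[[0,0,0.1,0,0,0,-1],[0,0,0.1,0,0,0,-1],[0,0,0.1,0,0,0,-1],[0,0,0.1,0,0,0,-1],[0,0,0.1,0,0,0,-1],[0,0,0.09,0,0,0,-1],[0,0,0,0,0,0,-1],[0,0,0,0,0,0,-1]]'
python3 - <<'E'
from h import *
go(.549,.0412,.166,177.5)
E
```

```text
time: 11.98
ee_pos: [0.4775, 0.2034, 0.1759]
orientation: [0.02, 1.0, -0.0, -0.0]
wrist_force: [0.1, 0.3, -1.8]
width: 0.0141
gripper_force: 30.0
t 11.98 pos [0.4775 0.2034 0.1759] yaw 177.68 shift cm [ -7.8  -15.92   0.99] tiltz [-1.e-04  0.e+00  1.e+00] j6 -1.23
turn about tool z: 0.0032
```

```bash
python3 -m crank '[[0,0,0,-1.1,-2.2,0,-1],[0,0,0,-1.1,-2.3,0,-1],[0,0,0,-1.1,-2.3,0,-1],[0,0,0,-1.1,-2.3,0,-1],[0,0,0,-1.1,-2.3,0,-1],[0,0,0,-1.1,-2.3,0,-1],[0,0,0,-1.2,-2.2,0,-1],[0,0,0,0,0,0,-1]]' >/dev/null
python3 -m crank '[[0,0,0,0,0,0,-1],[0,0,0,0,0,0,-1],[0,0,0,0,0,1,-1],[0,0,0,0,0,1,-1],[0,0,0,0,0,0.5,-1],[0,0,0,0,0,0,-1],[0,0,0,0,0,0,-1],[0,0,0,0,0,0,-1]]'
python3 - <<'E'
from h import *
go(.549,.0412,.14,177.5)
c=manip.capture("wrist");w=c["image"];cv2.imwrite("pics/w6.png",w[:,:,::-1])
for k,P in dict(pot=(.549,.0412,.092)).items(): print(k,proj(c,P).round(1))
E
```

```text
time: 13.32
ee_pos: [0.5488, 0.0415, 0.1506]
orientation: [0.021, 1.0, 0.0, -0.0]
wrist_force: [0.4, -0.5, -1.5]
width: 0.014
gripper_force: 30.0
t 13.32 pos [0.5488 0.0415 0.1506] yaw 177.58 shift cm [-0.02 -0.03  1.06] tiltz [-1.e-04 -0.e+00  1.e+00] j6 -1.55
turn about tool z: 0.0013
pot [311.  247.3]
```

View pics/w6.png

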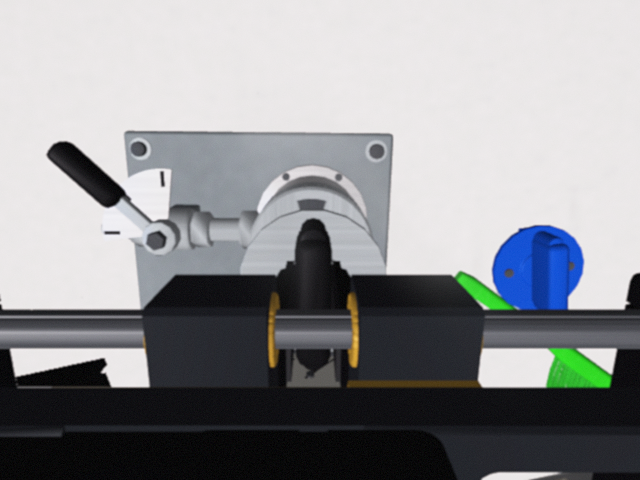

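The lever lies at 45° on the plate, pointing to (55,155). The pot's -x notch shows at (312,203), the cap flange spans columns 241–385 (centre 313), and the bar is at 314, so it is laterally aligned. I'll check the fore-aft error numerically and then descend.

```bash
python3 - <<'E'
from h import *
c=manip.capture("wrist");w=cv2.imread("pics/w6.png");S=R.from_euler("z",-2.5,degrees=True)
P=lambda v:proj(c,np.array([.549,.0412,0])+S.apply(v)).round(1)
print("notch outer",P([-.0295,0,.092]),"notch side",P([-.0295,.007,.092]),P([-.0295,-.007,.092]),"rim front",P([-.036,0,.092]))
s=manip.read_state();p=s["ee_pos"]
print("flange front top", proj(c,[p[0]-.033,p[1]+.0014,p[2]-.0357+.032]).round(1), "bar end top",proj(c,[p[0]-.026,p[1]+.001,p[2]+.0243]).round(1))
print("col312 brightness", [(r,int(w[r,308:317].mean())) for r in range(180,240,2)])
print("row 204", [(x,int(w[202:207,x].mean())) for x in range(290,336,2)])
E
python3 -m crank '[[0,0,0,0,0,0.5,-1],[0,0,0,0,0,0.5,-1],[0,0,0,0,0,0.5,-1],[0,0,0,0,0,0.3,-1],[0,0,0,0,0,0.3,-1],[0,0,0,0,0,0.3,-1],[0,0,0,0,0,0.1,-1],[0,0,0,0,0,0,-1]]'
```

```text
notch outer [311.2 195.8] notch side [323.7 195.8] [298.6 195.8] rim front [311.2 184.1]
flange front top [311. 208.] bar end top [310.4 241. ]
col312 brightness [(180, 96), (182, 84), (184, 77), (186, 101), (188, 136), (190, 175), (192, 191), (194, 193), (196, 194), (198, 165), (200, 83), (202, 84), (204, 84), (206, 83), (208, 79), (210, 120), (212, 186), (214, 187), (216, 184), (218, 124), (220, 26), (222, 22), (224, 22), (226, 22), (228, 22), (230, 30), (232, 36), (234, 36), (236, 36), (238, 32)]
row 204 [(290, 184), (292, 183), (294, 186), (296, 181), (298, 131), (300, 88), (302, 85), (304, 85), (306, 84), (308, 83), (310, 84), (312, 84), (314, 85), (316, 83), (318, 81), (320, 83), (322, 82), (324, 119), (326, 177), (328, 192), (330, 195), (332, 190), (334, 188)]
time: 14.08
ee_pos: [0.5486, 0.0413, 0.1252]
orientation: [0.021, 1.0, 0.0, -0.0]
wrist_force: [0.1, -0.5, -1.8]
width: 0.0142
gripper_force: 30.0
```

```bash
python3 -m crank '[[0,0,0,-0.08,-0.08,0,-1],[0,0,0,0,0,0,-1],[0,0,0,0,0,0.2,-1],[0,0,0,0,0,0.2,-1],[0,0,0,0,0,0.2,-1],[0,0,0,0,0,0.2,-1],[0,0,0,0,0,0,-1],[0,0,0,0,0,0,-1]]'
python3 -c "
from h import *
go(.5496,.0407,.1017,177.5);print(manip.read_state()['torque'])"
```

```text
time: 14.75
ee_pos: [0.5494, 0.0404, 0.1173]
orientation: [0.021, 1.0, 0.0, -0.0]
wrist_force: [-0.2, -0.9, -1.2]
width: 0.014
gripper_force: 30.0
t 14.75 pos [0.5494 0.0404 0.1173] yaw 177.55 shift cm [-0.02  0.03  1.56] tiltz [-6.e-04 -0.e+00  1.e+00] j6 -1.55
turn about tool z: 0.0008
[ 0.05783912 -0.11124064  0.02114318]
```

```bash
python3 -m crank '[[0,0,0,0,0,0.2,-1],[0,0,0,0,0,0.2,-1],[0,0,0,0,0,0.2,-1],[0,0,0,0,0,0.2,-1],[0,0,0,0,0,0.2,-1],[0,0,0,0,0,0.2,-1],[0,0,0,0,0,0.1,-1],[0,0,0,0,0,0,-1]]'
python3 -c "
from h import *
go(.5496,.0407,.1017,177.5);print(manip.read_state()['torque'])"
```

```text
time: 15.42
ee_pos: [0.5499, 0.0404, 0.1053]
orientation: [0.021, 1.0, -0.0, 0.0]
wrist_force: [-2.5, 0.2, 6.1]
width: 0.0137
gripper_force: 30.0
t 15.42 pos [0.5499 0.0404 0.1053] yaw 177.55 shift cm [0.03 0.03 0.36] tiltz [ 5.e-04 -0.e+00  1.e+00] j6 -1.55
turn about tool z: 0.0009
[0.09828739 0.40126785 0.03469397]
```

```bash
python3 -m crank '[[0,0,0,0,0,0.1,-1],[0,0,0,0,0,0.1,-1],[0,0,0,0,0,0.1,-1],[0,0,0,0,0,0.1,-1],[0,0,0,0,0,0.05,-1],[0,0,0,0,0,0,-1],[0,0,0,0,0,0,-1],[0,0,0,0,0,0,-1]]'
python3 -c "
from h import *
go(.5496,.0407,.1017,177.5);print(manip.read_state()['torque'])"
```

```text
time: 16.08
ee_pos: [0.5501, 0.0404, 0.1037]
orientation: [0.021, 1.0, -0.0, 0.0]
wrist_force: [-9.0, 0.7, 18.0]
width: 0.0138
gripper_force: 30.0
t 16.08 pos [0.5501 0.0404 0.1037] yaw 177.56 shift cm [0.05 0.02 0.2 ] tiltz [2.e-04 1.e-04 1.e+00] j6 -1.55
turn about tool z: 0.001
[ 6.70893523e-02  1.77426558e+00 -3.56506752e-04]
```

```bash
python3 -m crank '[[0,0,0,0.05,0,0,-1],[0,0,0,0.05,0,0,-1],[0,0,0,0,0,0,-1],[0,0,0,0,0,0,-1],[0,0,0,0,0,0,-1],[0,0,0,0,0,0,-1],[0,0,0,0,0,0,-1],[0,0,0,0,0,0,-1]]'
python3 -c "
from h import *
go(.5496,.0407,.1017,177.5);print(manip.read_state()['torque'])"
```

```text
time: 16.75
ee_pos: [0.55, 0.0404, 0.1037]
orientation: [0.021, 1.0, -0.0, 0.001]
wrist_force: [-6.7, 0.3, 16.1]
width: 0.0137
gripper_force: 30.0
t 16.75 pos [0.55   0.0404 0.1037] yaw 177.55 shift cm [0.04 0.03 0.2 ] tiltz [2.6e-03 1.0e-04 1.0e+00] j6 -1.55
turn about tool z: 0.0009
[ 0.06605047  1.17942148 -0.05795358]
```

```bash
python3 -m crank '[[0,0,0,0.05,0,-0.1,-1],[0,0,0,0.05,0,-0.1,-1],[0,0,0,0,0,0,-1],[0,0,0,0,0,0,-1],[0,0,0,0,0,0,-1],[0,0,0,0,0,0,-1],[0,0,0,0,0,0,-1],[0,0,0,0,0,0,-1]]'
python3 -c "
from h import *
go(.5496,.0407,.1017,177.5);print(manip.read_state()['torque'])"
```

```text
time: 17.42
ee_pos: [0.5497, 0.0404, 0.1042]
orientation: [0.021, 1.0, -0.0, 0.003]
wrist_force: [0.8, 0.2, 5.9]
width: 0.0138
gripper_force: 30.0
t 17.42 pos [0.5497 0.0404 0.1042] yaw 177.55 shift cm [0.01 0.03 0.25] tiltz [ 0.0051 -0.      1.    ] j6 -1.55
turn about tool z: 0.0009
[ 0.08198587 -0.14713302  0.02111206]
```

```bash
python3 -m crank '[[0,0,0,0.05,0,0.1,-1],[0,0,0,0,0,0.1,-1],[0,0,0,0,0,0.05,-1],[0,0,0,0,0,0,-1],[0,0,0,0,0,0,-1],[0,0,0,0,0,0,-1],[0,0,0,0,0,0,-1],[0,0,0,0,0,0,-1]]'
python3 -c "
from h import *
go(.5496,.0407,.1017,177.5);print(manip.read_state()['torque'])"
```

```text
time: 18.08
ee_pos: [0.5498, 0.0404, 0.1037]
orientation: [0.021, 1.0, -0.0, 0.003]
wrist_force: [-2.4, 0.6, 14.6]
width: 0.0138
gripper_force: 30.0
t 18.08 pos [0.5498 0.0404 0.1037] yaw 177.55 shift cm [0.02 0.03 0.2 ] tiltz [0.006 0.    1.   ] j6 -1.55
turn about tool z: 0.0009
[ 0.07113231  0.60679258 -0.01972938]
```

Vertical stop repeats at z = 0.1037 whatever the lateral load, so the flange is probably on the rim. I'll start the clockwise turn and watch the forces.

```bash
python3 -m crank '[[0,0,0.05,0,0,0,-1],[0,0,0.08,0,0,0,-1],[0,0,0.08,0,0,0,-1],[0,0,0.08,0,0,0,-1],[0,0,0.08,0,0,0,-1],[0,0,0.08,0,0,0,-1],[0,0,0,0,0,0,-1],[0,0,0,0,0,0,-1]]'
python3 -c "
from h import *
go(.5496,.0407,.1017,99.5);print(manip.read_state()['torque'])"
```

```text
time: 18.75
ee_pos: [0.5502, 0.0397, 0.1037]
orientation: [0.244, 0.97, 0.0, 0.004]
wrist_force: [-1.2, -2.6, 13.3]
width: 0.014
gripper_force: 30.0
t 18.75 pos [0.5502 0.0397 0.1037] yaw 151.76 shift cm [0.1  0.06 0.2 ] tiltz [ 0.0072 -0.0019  1.    ] j6 -1.10
turn about tool z: 0.9122
[-0.42030826  0.29368537 -0.04191395]
```

```bash
python3 -m crank '[[0,0,0.08,0,0,0,-1],[0,0,0.08,0,0,0,-1],[0,0,0.08,0,0,0,-1],[0,0,0.08,0,0,0,-1],[0,0,0.08,0,0,0,-1],[0,0,0.08,0,0,0,-1],[0,0,0,0,0,0,-1],[0,0,0,0,0,0,-1]]'
python3 -m crank '[[0,0,0.08,0,0,0,-1],[0,0,0.08,0,0,0,-1],[0,0,0.08,0,0,0,-1],[0,0,0.08,0,0,0,-1],[0,0,0.06,0,0,0,-1],[0,0,0,0,0,0,-1],[0,0,0,0,0,0,-1],[0,0,0,0,0,0,-1]]'
python3 -c "
from h import *
go(.5496,.0407,.1017,99.5);print(manip.read_state()['torque'])"
```

```text
time: 19.42
ee_pos: [0.5502, 0.0396, 0.1037]
orientation: [0.467, 0.884, 0.001, 0.004]
wrist_force: [-1.0, -3.3, 14.3]
width: 0.0134
gripper_force: 30.0
time: 20.08
ee_pos: [0.5502, 0.0396, 0.1037]
orientation: [0.626, 0.78, 0.001, 0.003]
wrist_force: [-0.7, -2.4, 13.9]
width: 0.0138
gripper_force: 30.0
t 20.08 pos [0.5502 0.0396 0.1037] yaw 102.50 shift cm [ 0.12 -0.04  0.2 ] tiltz [ 0.0035 -0.0065  1.    ] j6 -0.24
turn about tool z: 0.0523
[-0.53466645  0.3735752   0.02439957]
```

```bash
python3 -m crank '[[0,0,0.04,0,0,0,-1],[0,0,0.04,0,0,0,-1],[0,0,0.02,0,0,0,-1],[0,0,0,0,0,0,-1],[0,0,0,0,0,0,-1],[0,0,0,0,0,0,-1],[0,0,0,0,0,0,-1],[0,0,0,0,0,0,-1]]'
python3 -c "
from h import *
go(.5496,.0407,.1017,99.5);print(manip.read_state()['torque'])"
python3 -m crank '[[0,0,0,0,0,-0.1,-1],[0,0,0,0,0,-0.1,-1],[0,0,0,0,0,-0.1,-1],[0,0,0,0,0,-0.1,-1],[0,0,0,0,0,-0.1,-1],[0,0,0,0,0,-0.1,-1],[0,0,0,0,0,0,-1],[0,0,0,0,0,0,-1]]'
python3 -m crank '[[0,0,0,0,0,-0.1,-1],[0,0,0,0,0,-0.1,-1],[0,0,0,0,0,0,-1],[0,0,0,0,0,0,-1],[0,0,0,0,0,0,-1],[0,0,0,0,0,0,-1],[0,0,0,0,0,0,-1],[0,0,0,0,0,0,-1]]'
```

```text
time: 20.75
ee_pos: [0.5493, 0.0396, 0.1037]
orientation: [0.663, 0.748, 0.001, 0.003]
wrist_force: [-4.3, -3.4, 15.7]
width: 0.014
gripper_force: 30.1
t 20.75 pos [0.5493 0.0396 0.1037] yaw 96.88 shift cm [0.1  0.04 0.2 ] tiltz [ 0.0029 -0.0043  1.    ] j6 -0.14
turn about tool z: -0.0458
[-0.51110694  0.94567731  0.48711859]
time: 21.42
ee_pos: [0.5488, 0.0397, 0.1054]
orientation: [0.664, 0.748, 0.001, 0.002]
wrist_force: [6.0, -3.7, -2.5]
width: 0.014
gripper_force: 30.1
time: 22.08
ee_pos: [0.5487, 0.0397, 0.1068]
orientation: [0.664, 0.748, 0.001, 0.002]
wrist_force: [7.6, -4.3, -4.0]
width: 0.0141
gripper_force: 30.1
```

```bash
python3 -m crank '[[0,0,-0.04,0,0,-0.1,-1],[0,0,0,0,0,-0.1,-1],[0,0,0,0,0,0,-1],[0,0,0,0,0,0,-1],[0,0,0,0,0,0,-1],[0,0,0,0,0,0,-1],[0,0,0,0,0,0,-1],[0,0,0,0,0,0,-1]]'
python3 -m crank '[[0,0,0,0,0,-0.1,-1],[0,0,0,0,0,-0.1,-1],[0,0,0,0,0,0,-1],[0,0,0,0,0,0,-1],[0,0,0,0,0,0,-1],[0,0,0,0,0,0,-1],[0,0,0,0,0,0,-1],[0,0,0,0,0,0,-1]]'
python3 -c "
from h import *
go(.5496,.0407,.1017,99.5);print(manip.read_state()['torque'])"
```

```text
time: 22.75
ee_pos: [0.5484, 0.0399, 0.1069]
orientation: [0.649, 0.761, 0.001, 0.002]
wrist_force: [11.3, -2.9, -13.5]
width: 0.0141
gripper_force: 30.0
time: 23.42
ee_pos: [0.5481, 0.0399, 0.107]
orientation: [0.649, 0.761, 0.001, 0.002]
wrist_force: [13.6, -3.0, -21.1]
width: 0.0135
gripper_force: 29.9
t 23.42 pos [0.5481 0.0399 0.107 ] yaw 99.02 shift cm [0.06 0.15 0.53] tiltz [ 0.0015 -0.0038  1.    ] j6 -0.18
turn about tool z: -0.0084
[-0.58694763 -3.17379518  0.06479829]
```

```bash
python3 -m crank '[[0,0,0,0,0,0.2,-1],[0,0,0,0,0,0.2,-1],[0,0,0,0,0,0.2,-1],[0,0,0,0,0,0.2,-1],[0,0,0,0,0,0.2,-1],[0,0,0,0,0,0.2,-1],[0,0,0,0,0,0,-1],[0,0,0,0,0,0,-1]]'
python3 -c "
from h import *
go(.5496,.0407,.1017,99.5);print(manip.read_state()['torque'])"
python3 -m crank '[[0,0,0,0,0,0.1,-1],[0,0,0,0,0,0.1,-1],[0,0,0,0,0,0,-1],[0,0,0,0,0,0,-1],[0,0,0,0,0,0,-1],[0,0,0,0,0,0,-1],[0,0,0,0,0,0,-1],[0,0,0,0,0,0,-1]]'
python3 -c "
from h import *
go(.5496,.0407,.1017,99.5);print(manip.read_state()['torque'])"
```

```text
time: 24.08
ee_pos: [0.5489, 0.04, 0.1037]
orientation: [0.649, 0.761, 0.001, 0.002]
wrist_force: [-4.0, -2.8, 17.8]
width: 0.0136
gripper_force: 30.0
t 24.08 pos [0.5489 0.04   0.1037] yaw 99.05 shift cm [0.05 0.08 0.2 ] tiltz [ 0.0016 -0.0031  1.    ] j6 -0.18
turn about tool z: -0.0079
[-0.51676637  0.94923828  0.11374823]
time: 24.75
ee_pos: [0.549, 0.04, 0.1037]
orientation: [0.649, 0.761, 0.001, 0.002]
wrist_force: [-9.2, -4.2, 27.0]
width: 0.0137
gripper_force: 30.0
t 24.75 pos [0.549  0.04   0.1037] yaw 99.05 shift cm [0.06 0.07 0.2 ] tiltz [ 0.0016 -0.0028  1.    ] j6 -0.18
turn about tool z: -0.0079
[-0.58440663  1.89313615  0.09891246]
```

z is repeatable and rigid at 0.1037, but the lift play was only 3.3 mm against the stated 5 mm. That suggests the cap tilted slightly in the grip during insertion. The lugs hold it in the pot, so I'll let go to let the spring level it, then regrip and press again.

```bash
python3 -m crank '[[0,0,0,0,0,-0.2,-1],[0,0,0,0,0,-0.2,-1],[0,0,0,0,0,-0.2,-1],[0,0,0,0,0,0,-1],[0,0,0,0,0,0,-0.4],[0,0,0,0,0,0,-0.4],[0,0,0,0,0,0,-0.4],[0,0,0,0,0,0,-0.4]]'
python3 -m crank '[[0,0,0,0,0,0,-0.4],[0,0,0,0,0,0,-0.4],[0,0,0,0,0,0,-0.4],[0,0,0,0,0,0,-0.4],[0,0,0,0,0,0,-0.4],[0,0,0,0,0,0,-0.4],[0,0,0,0,0,0,-0.4],[0,0,0,0,0,0,-0.4]]'
python3 -c "
from h import *
go(.5496,.0404,.1052,99.5);print(manip.read_state()['torque'])"
```

```text
time: 25.42
ee_pos: [0.5467, 0.0408, 0.1033]
orientation: [0.649, 0.761, -0.0, -0.001]
wrist_force: [0.3, 0.4, 2.3]
width: 0.0278
gripper_force: 1.6
time: 26.08
ee_pos: [0.5469, 0.0405, 0.1033]
orientation: [0.649, 0.761, -0.0, -0.0]
wrist_force: [-0.1, -0.1, 0.6]
width: 0.0286
gripper_force: 0.3
t 26.08 pos [0.5469 0.0405 0.1033] yaw 99.06 shift cm [-0.05  0.27 -0.19] tiltz [1.e-04 6.e-04 1.e+00] j6 -0.18
turn about tool z: -0.0077
[ 0.01016232 -0.08075788 -0.01821871]
```

```bash
python3 -m crank '[[0,0,0,0,0,-0.15,-0.4],[0,0,0,0,0.27,0,-0.4],[0,0,0,0,0,0,-0.4],[0,0,0,0,0,0,-1],[0,0,0,0,0,0,-1],[0,0,0,0,0,0,-1],[0,0,0,0,0,0,-1],[0,0,0,0,0,0,-1]]'
python3 -c "
from h import *
go(.5496,.0404,.1052,99.5);print(manip.read_state()['torque'])"
python3 -m crank '[[0,0,0,0,0,0.1,-1],[0,0,0,0,0,0.1,-1],[0,0,0,0,0,0.1,-1],[0,0,0,0,0,0.1,-1],[0,0,0,0,0,0.1,-1],[0,0,0,0,0,0.1,-1],[0,0,0,0,0,0,-1],[0,0,0,0,0,0,-1]]'
python3 -c "
from h import *
go(.5496,.0404,.1052,99.5);print(manip.read_state()['torque'])"
```

```text
time: 26.75
ee_pos: [0.5492, 0.0409, 0.105]
orientation: [0.649, 0.761, -0.001, -0.0]
wrist_force: [-1.8, 0.2, 1.4]
width: 0.014
gripper_force: 30.0
t 26.75 pos [0.5492 0.0409 0.105 ] yaw 99.06 shift cm [-0.05  0.03 -0.02] tiltz [0.     0.0014 1.    ] j6 -0.18
turn about tool z: -0.0076
[-0.10427627  0.41918501  0.06053784]
time: 27.42
ee_pos: [0.5494, 0.0409, 0.102]
orientation: [0.649, 0.761, -0.001, -0.001]
wrist_force: [-11.1, -0.5, 16.9]
width: 0.0141
gripper_force: 30.0
t 27.42 pos [0.5494 0.0409 0.102 ] yaw 99.08 shift cm [-0.05  0.01 -0.32] tiltz [1.0e-04 2.1e-03 1.0e+00] j6 -0.18
turn about tool z: -0.0074
[-0.1487598   2.05247105  0.02558627]
```

```bash
python3 -m crank '[[0,0,0,0,-0.1,0,-1],[0,0,0,0,-0.1,0,-1],[0,0,0,0,-0.1,0,-1],[0,0,0,0,-0.1,0,-1],[0,0,0,0,0,0,-1],[0,0,0,0,0,0,-1],[0,0,0,0,0,0,-1],[0,0,0,0,0,0,-1]]'
python3 -c "
from h import *
go(.5496,.0404,.1052,99.5);print(manip.read_state()['torque'])
c=manip.capture('wrist');cv2.imwrite('pics/w7.png',c['image'][:,:,::-1])
c=manip.capture('scene');cv2.imwrite('pics/s7.png',c['image'][:,:,::-1])
g=c['image'].mean(2)
for nm,P in dict(rimfront=(.549-.036*.63,.0412+.036*.77,.092),flangetop0=(.549-.033*.63,.0412+.033*.77,.098),flangetop2=(.549-.033*.63,.0412+.033*.77,.100)).items(): print(nm,proj(c,P).round(2))
u,v=proj(c,(.549-.036*.63,.0412+.036*.77,.092)).round().astype(int)
for du in(-12,0,12): print(u+du,[(r,int(g[r,u+du-2:u+du+3].mean())) for r in range(v-14,v+10)])
"
```

```text
time: 28.08
ee_pos: [0.5489, 0.0408, 0.1021]
orientation: [0.649, 0.761, 0.003, 0.003]
wrist_force: [0.3, 1.7, 7.3]
width: 0.014
gripper_force: 30.0
t 28.08 pos [0.5489 0.0408 0.1021] yaw 99.04 shift cm [-0.05  0.07 -0.31] tiltz [ 2.0e-04 -7.7e-03  1.0e+00] j6 -0.18
turn about tool z: -0.008
[ 0.25488257 -0.33559172  0.011437  ]
rimfront [302.3  248.88]
flangetop0 [302.15 245.65]
flangetop2 [302.11 244.79]
290 [(235, 119), (236, 136), (237, 140), (238, 140), (239, 140), (240, 139), (241, 131), (242, 115), (243, 104), (244, 119), (245, 136), (246, 123), (247, 100), (248, 90), (249, 90), (250, 89), (251, 89), (252, 89), (253, 88), (254, 88), (255, 90), (256, 96), (257, 102), (258, 104)]
302 [(235, 36), (236, 36), (237, 36), (238, 36), (239, 43), (240, 124), (241, 143), (242, 142), (243, 144), (244, 107), (245, 71), (246, 104), (247, 139), (248, 119), (249, 86), (250, 81), (251, 81), (252, 82), (253, 81), (254, 82), (255, 83), (256, 82), (257, 81), (258, 88)]
314 [(235, 138), (236, 137), (237, 138), (238, 133), (239, 126), (240, 122), (241, 113), (242, 99), (243, 106), (244, 125), (245, 116), (246, 93), (247, 81), (248, 76), (249, 76), (250, 77), (251, 78), (252, 77), (253, 78), (254, 80), (255, 82), (256, 85), (257, 89), (258, 88)]
```

```bash
python3 -m crank '[[0,0,0,0,-0.1,0.1,-1],[0,0,0,0,-0.1,0.1,-1],[0,0,0,0,-0.1,0.1,-1],[0,0,0,0,-0.08,0.1,-1],[0,0,0,0,0,0,-1],[0,0,0,0,0,0,-1],[0,0,0,0,0,0,-1],[0,0,0,0,0,0,-1]]'
python3 -c "
from h import *
go(.5496,.0404,.1052,99.5);print(manip.read_state()['torque'])"
```

```text
time: 28.85
ee_pos: [0.5486, 0.0407, 0.1021]
orientation: [0.649, 0.761, 0.006, 0.005]
wrist_force: [3.1, 3.6, 17.0]
width: 0.0141
gripper_force: 30.0
t 28.85 pos [0.5486 0.0407 0.1021] yaw 99.03 shift cm [-0.04  0.1  -0.31] tiltz [ 5.000e-04 -1.600e-02  9.999e-01] j6 -0.18
turn about tool z: -0.0082
[ 0.66665134 -0.50112455  0.01813004]
```

```bash
python3 -m crank '[[0.008,0,0,0,0,0,-1],[0.008,0,0,0,0,0,-1],[0,0,0,0,0,0,-1],[0,0,0,0,0,0,-1],[0,0,0,0,0,0,-1],[0,0,0,0,0,0,-1],[0,0,0,0,0,0,-1],[0,0,0,0,0,0,-1]]'
cat > chk.py <<'E'
from h import *
go(.5496,.0404,.1052,99.5);print(manip.read_state()['torque'].round(2))
c=manip.capture('wrist');w=c['image'];cv2.imwrite('pics/w8.png',w[:,:,::-1]);g=w.mean(2)
C=np.array([.549,.0412,0]);f=np.array(c['position'])-C;f[2]=0;f/=np.linalg.norm(f);l=np.array([-f[1],f[0],0])
for n,r,z in(('rim',.036,.092),('flange0',.033,.098),('flange2',.033,.100),('fbot0',.033,.092),('fbot2',.033,.094)):
    print(n,'front',proj(c,C+f*r+[0,0,z]).round(1),'sides',proj(c,C+l*r+[0,0,z]).round(1),proj(c,C-l*r+[0,0,z]).round(1))
u,v=proj(c,C+f*.036+[0,0,.092]).round().astype(int)
for du in(-16,0,16):print(u+du,[int(x) for x in g[v-14:v+30,u+du-1:u+du+2].mean(1)],'from',v-14)
for r in(v+20,v+30):print('row',r,[int(x) for x in g[r-1:r+2,u-90:u+91].mean(0)],'from',u-90)
E
python3 chk.py
```

```text
time: 29.52
ee_pos: [0.549, 0.0407, 0.102]
orientation: [0.649, 0.761, 0.0, 0.001]
wrist_force: [4.4, 3.3, 16.2]
width: 0.0139
gripper_force: 30.0
t 29.52 pos [0.549  0.0407 0.102 ] yaw 99.03 shift cm [-0.04  0.06 -0.32] tiltz [ 5.0e-04 -1.2e-03  1.0e+00] j6 -0.18
turn about tool z: -0.0081
[ 0.68 -0.87  0.02]
rim front [311.6 200.9] sides [232.6 277.5] [389. 279.]
flange0 front [311.5 210.1] sides [236.8 282.2] [384.7 283.6]
flange2 front [311.5 211. ] sides [236.  283.8] [385.5 285.2]
fbot0 front [311.6 207.6] sides [239.1 277.5] [382.5 278.9]
fbot2 front [311.6 208.4] sides [238.4 279.1] [383.2 280.4]
296 [115, 104, 105, 103, 105, 106, 104, 104, 102, 93, 88, 87, 86, 89, 89, 95, 106, 115, 119, 135, 163, 181, 185, 187, 189, 180, 150, 130, 151, 177, 184, 184, 183, 182, 183, 184, 186, 186, 185, 188, 188, 187, 185, 184] from 187
312 [108, 108, 108, 107, 108, 104, 101, 91, 88, 85, 86, 87, 90, 94, 107, 118, 124, 134, 160, 183, 191, 192, 192, 188, 162, 121, 132, 176, 189, 188, 188, 187, 184, 159, 99, 38, 20, 20, 21, 22, 21, 24, 23, 23] from 187
328 [123, 113, 113, 114, 113, 112, 113, 110,
[... 1297 characters left out ...]
, 172, 156, 148, 147, 158, 170, 178, 182, 183, 184, 183, 183, 183, 182, 183, 182, 183, 182, 182, 183, 182, 182, 181, 182, 183, 181, 182, 182, 183, 183, 183, 184, 183, 185, 184, 185, 184, 187, 185, 176, 140, 84, 38, 25, 29, 25, 27, 26, 22, 24, 23, 23, 23, 23, 21, 20, 19, 19, 19, 18, 19, 18, 16, 15, 40, 96, 152, 181, 189, 190, 189, 188, 189, 188, 189, 189, 189, 187, 189, 189, 188, 188, 189, 189, 187, 188, 188, 189, 187, 188, 187, 187, 187, 189, 188, 188, 187, 188, 187, 185, 179, 173, 161, 155, 158, 168, 178, 188, 190, 187, 179, 166, 153, 144, 145, 154, 173, 175, 165, 150, 146, 146, 147, 146, 147, 147, 147, 147, 147, 146, 147, 145, 147, 148, 148, 148, 148, 148, 148, 148, 149, 149, 147] from 222
```

```bash
python3 -m crank '[[0,0,0,0.08,0.08,0,-1],[0,0,0,0.07,0.07,0,-1],[0,0,-0.05,0,0,0.1,-1],[0,0,-0.05,0,0,0.1,-1],[0,0,0,0,0,0,-1],[0,0,0,0,0,0,-1],[0,0,0,0,0,0,-1],[0,0,0,0,0,0,-1]]'
python3 -m crank '[[0,0,0.05,0,0,0,-1],[0,0,0.05,0,0,0,-1],[0,0,0,0,0,0,-1],[0,0,0,0,0,0,-1],[0,0,0,0,0,0,-1],[0,0,0,0,0,0,-1],[0,0,0,0,0,0,-1],[0,0,0,0,0,0,-1]]'
python3 -c "
from h import *
go(.5496,.0404,.1052,99.5);print(manip.read_state()['torque'].round(2))"
```

```text
time: 30.23
ee_pos: [0.55, 0.041, 0.1019]
orientation: [0.61, 0.792, -0.001, 0.001]
wrist_force: [-3.7, -2.4, 25.8]
width: 0.0137
gripper_force: 30.0
time: 30.9
ee_pos: [0.5495, 0.0412, 0.1019]
orientation: [0.649, 0.761, -0.002, 0.0]
wrist_force: [-3.7, -0.8, 27.5]
width: 0.0143
gripper_force: 30.0
t 30.90 pos [0.5495 0.0412 0.1019] yaw 99.07 shift cm [-0.08 -0.   -0.33] tiltz [0.0028 0.002  1.    ] j6 -0.18
turn about tool z: -0.0076
[-0.04  0.62  0.08]
```

```bash
python3 -c "
from h import *
print(manip.hand_in())"
```

```text
the job is handed in; nothing more can be done
None
```

The job is handed in, with no verdict returned: the lever measured about 44°, and the cap is turned about 78° to its stop, still gripped and pressed at about 27 N. It stops rigidly about 2 mm above the nominal home height (limit 3 mm) by my estimate; I didn't go near the spool or jar, but did not re-measure them.

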